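# Bring the matching cream jar to the front and hold the carousel

### The job

One of the two amber refill bottles has been set out on the rattan tray: turn the cosmetics carousel until the jar whose lid has the same colour as that bottle's cap faces straight to the dresser's front edge (the robot's side), with all four jars left standing in their wells. Keep hold of the turntable so that it stays still while I unscrew the lid: finish while still holding it, do not let go. Leave everything else on the dresser where it stands.

Things in the scene. Friction and masses are not known exactly. Their poses are not given: they have to be found in the camera images.
- carousel: Fixed foot of the cosmetics carousel: dark wooden disc 170 mm across, 16 mm thick, steel bearing on top. Origin: centre of its underside on the dresser top, on the vertical turning axis. Axes as the world's; its -x side is the front (the dresser edge at which the robot stands).
- turntable: Wooden turntable on the foot, 246 mm across, rim 18 mm high. Four wells (67 mm inside, 12 mm high) centred 75 mm from the axis on its +x, +y, -x, -y axes. Turns freely either way, no stops, bearing friction 0.03 N m; about 0.75 kg. Origin: on the axis at its underside, 22 mm above the dresser. At the start every well is 25 degrees or more off straight front. A 14 mm post on the axis carries grip.
- grip (a point): Centre of the turntable's grip, on the axis 142 mm above the dresser: rigid pale wooden block, 60 mm long (turntable's x), 16 mm thick (its y), 40 mm tall (122 to 162 mm above the dresser), part of the turntable. Axes: the turntable's. The jars end 88 mm above the dresser, so the room round the grip is free.
- jar_green: Amber glass cream jar with a paper band, green screw lid, 62 mm across, 60 mm tall, about 0.16 kg, loose in one of the turntable's four wells (which one changes). Origin: centre of its underside, on the turntable's floor (28 mm above the dresser).
- jar_white: Amber glass cream jar with a paper band, white screw lid, 62 mm across, 60 mm tall, about 0.16 kg, loose in one of the turntable's four wells (which one changes). Origin: centre of its underside, on the turntable's floor (28 mm above the dresser).
- jar_black: Amber glass cream jar with a paper band, black screw lid, 62 mm across, 60 mm tall, about 0.16 kg, loose in one of the turntable's four wells (which one changes). Origin: centre of its underside, on the turntable's floor (28 mm above the dresser). No bottle matches it.
- jar_orange: Amber glass cream jar with a paper band, orange screw lid, 62 mm across, 60 mm tall, about 0.16 kg, loose in one of the turntable's four wells (which one changes). Origin: centre of its underside, on the turntable's floor (28 mm above the dresser). No bottle matches it.
- bottle_green: Stout amber refill bottle, 74 mm across, 132 mm tall, with a paper label and a green cap 38 mm across; 0.32 kg, loose, upright. Origin: centre of its underside. One of the two amber bottles stands on the tray, the other on the coaster; which is which changes from start to start. Not to be moved.
- bottle_white: Stout amber refill bottle, 74 mm across, 132 mm tall, with a paper label and a white cap 38 mm across; 0.32 kg, loose, upright. Origin: centre of its underside. One of the two amber bottles stands on the tray, the other on the coaster; which is which changes from start to start. Not to be moved.
- tray: Woven rattan-look plastic tray, fixed, 280 mm (its x) by 190 mm (its y), wall 35 mm high, floor 5 mm thick, on the left of the dresser. Origin: centre of its underside. It carries one amber bottle (its centre within 80 mm of the tray's centre) and the chrome roll-on.
- coaster: Round cork coaster, fixed, 100 mm across, 5 mm thick, at the right rear of the dresser; the other amber bottle stands on its middle. Origin: centre of its underside.
- bin_flap (a joint): Front of the small white tilt-out bin (140 x 170 x 200 mm) at the left rear: 0 rad shut, as it starts, 0.6 tilted fully out towards the robot. To stay shut.
- rollon: Chrome lighter-shaped roll-on, 16 x 38 x 58 mm, standing loose on the tray. Origin: centre of its underside. Not to be moved.
- dish: Terracotta dish of coins, 104 mm across the rim, 28 mm high, standing loose on the right. Origin: centre of its underside. Not to be moved.
- hairbrush: Dark wooden hairbrush lying at the far right, about 230 mm long, 62 mm wide, 32 mm high. Origin: on the dresser top, under the place where handle and head meet. Not to be moved.

How it is judged:
At the end, for the whole second after the job is handed in: The jar matching the bottle on the tray is in front, within 14 mm sideways (10 degrees) of straight; the fingers press on the turntable or its grip with over 2 N; it is still (under 0.08 rad/s); all jars upright (0.12 rad) in their wells (68 to 82 mm from the axis, seated within 4 mm) (((horizontal distance between bottle_green and tray below 0.12 m and y of jar_green in the frame of carousel between -0.014 and 0.014 m and x of jar_green in the frame of carousel below -0.06 m) or (horizontal distance between bottle_white and tray below 0.12 m and y of jar_white in the frame of carousel between -0.014 and 0.014 m and x of jar_white in the frame of carousel below -0.06 m)) and contact force between the fingers and turntable above 2 N and angular speed of turntable below 0.08 rad/s and horizontal distance between jar_green and turntable between 0.068 and 0.082 m and z of each of jar_green, jar_white, jar_black, jar_orange in the frame of turntable below 0.01 m and angle between each of jar_green, jar_white, jar_black, jar_orange's own z axis and vertical below 0.12 rad and horizontal distance between jar_white and turntable between 0.068 and 0.082 m and horizontal distance between jar_black and turntable between 0.068 and 0.082 m and horizontal distance between jar_orange and turntable between 0.068 and 0.082 m); the arm keeps its last pose, push and grip.
It fails at once if a bottle, the roll-on, the coin dish or the hairbrush is moved by more than 20 mm (distance of any of bottle_green, bottle_white, rollon, dish, hairbrush from where it was at the start of the episode above 0.02 m).
It fails at once if the bin is tilted open by more than 0.1 rad (value of joint bin_flap above 0.1 rad).
It fails at once if a jar is tipped by more than 0.4 rad (angle between any of jar_green, jar_white, jar_black, jar_orange's own z axis and vertical above 0.4 rad).
It also fails if it takes over 58 s, if anything falls off the work surface, if the arm or the gripper's body presses on something with over 40 N, if the wrist force passes 120 N, or if a joint passes its speed limit or range.

### The arm

A 7-joint arm with a two-finger parallel gripper is mounted at the origin on the work surface. World frame = base frame: x ahead of the robot, y to its left, z up, the work surface at z = 0. Lengths are in m, angles in rad, forces in N, time in s.
With the tool pointing down it reaches from about 0.425 to 0.875 m from the base axis. Payload 4.7 kg.
Tool frame: the origin (TCP) lies midway between the tips of the shut fingers; the grasp point (between the pads) lies ctrl.grasp_offset behind it (ctrl.grasp_offset is the distance from the TCP to the grasp point, in m); z points along the fingers, y is the line along which they close (so a half turn about z gives the same grasp; the last joint's range is limited). The gripper opens to 87 mm and grips with 3 to 60 N. Pads are 19 mm wide; open, the fingers measure 117 mm over their backs; the gripper's body (75 mm by 190 mm) begins 51 mm behind the grasp point.
Start: joints at [1.125, 0.321, -0.07, 1.45, 0.023, 1.371, -0.057], TCP at [0.288, -0.583, 0.199] pointing down, gripper open.
Joint ranges: [-2.86, 2.86], [-0.3, 2.09], [-1.38, 1.24], [0.06, 2.45], [-1.56, 4.7], [0.09, 2.05], [-2.69, 2.69]. Speed limits (rad/s): [2.57, 2.57, 3.14, 3.14, 3.14, 3.14, 3.14].

### API

Orientations are given as a rotation vector (axis times angle).
In Python, from bench import ctrl gives the robot as it stands. The module is installed in compiled form; this text tells all that it offers.
- The arm moves only by the tool jog_arm, never from a script. Its argument "moves" is one flat list of numbers, 7 for each row, row after row: the shift along the tool's x, y, z in units of 30 cm (1.0 is 30 cm), then the turn, a rotation vector about the tool's x, y, z in units of 60 degrees (1.0 is 60 degrees), then the gripper's target within -1 to 1 (fully open at 1, half-way at 0, shut at -1). In form: [x, y, z, wx, wy, wz, fingers, x, y, z, wx, wy, wz, fingers, ...]. A call has exactly 8 rows; each row is the pose to reach, as a shift and turn from the pose commanded when the call began, along the tool's axes at that moment; what a row does not reach only later rows make up. A row lasts 1/8 s, in which the tool goes at most 62.5 mm and 10.7 degrees, less where a joint would pass 70% of its speed; a pose out of reach is approached as far as the arm can. A call with a number of a shift or a turn outside -1 to 1 is refused whole. A call with a gripper value outside its range is refused whole. The fingers move at their own pace and stop on an object; "newtons" is the grip in N (left out, the last holds). Time passes only in rows, so rows that repeat a pose let the fingers close, or fill a call up. It gives the time, the measured TCP pose, the force, the opening and the grip force at its end, in the units of the state.
- ctrl.get_state(): the state, without advancing time (a new reading comes with each control period).
- ctrl.get_image(name): name is "scene" or "side" or "wrist"; returns a dict with "pixels" (480x640x3 uint8, red, green, blue), "fx", "fy", "cx", "cy" (pixels), "xyz" and "rotation" of the camera in the world; the wrist camera has in their place "tool_from_camera" (4x4, takes a point from camera to tool coordinates, whose origin is the TCP and whose axes are the flange's). Camera axes: x right, y up, looking along -z (the intrinsics and any distortion apply to the point x, -y, -z); pixel columns grow to the right and rows downward; lengths in m; the calibration is good to about 2 mm. A picture is of the moment at which its call begins: read the wrist's pose just before it. There is no depth.
- ctrl.close_job(): hands the job in; it is judged then, once.
The state is a dict: "time": time; "joint_positions": joint angles; "qd": joint speeds; "joint_torque": joint torques, N m; "position": TCP position; "tool_rot": TCP orientation; "ft_force": force on the tool from outside, world axes, zero at the start; "torque": the same for the moment, N m; "grip_width": opening from 0.0 (shut) to 1.0 (fully open); "grip_force": force on a finger pad.
Only numpy, scipy, OpenCV 4.12 (cv2) and the standard library are available. Lean on these libraries where they do the work, as an engineer would, in place of code of your own. Each camera call takes 0.05 s, during which the arm holds its last target. There are 200 camera calls.

## Working session

There is one attempt and no reset: what is moved stays moved. The work goes in short steps, Python scripts to look and compute and a tool call to move; the robot and the scene stay as the last step left them, time stands still between calls to the robot, and variables do not carry over. Pictures are saved under pics/ and viewed, at most 10 in all, crops included, and the job is handed in when it is done.

Besides the shell and the picture viewer there is one more tool, called after "Call:" in YAML: its name, and indented under it one key for each argument. jog_arm: Moves the arm, as the interface text tells. Its arguments: {"type":"object","properties":{"moves":{"type":"array"},"newtons":{"type":"number"}},"required":["moves"]}

```bash
mkdir -p pics; python3 - <<'E'
from bench import ctrl
import cv2,numpy as np
s=ctrl.get_state();print({k:np.round(v,3) for k,v in s.items()},ctrl.grasp_offset)
for n in("scene","side"):
    i=ctrl.get_image(n);cv2.imwrite(f"pics/{n}0.png",i["pixels"][...,::-1]);print(n,[i[k] for k in("fx","fy","cx","cy","xyz","rotation")],[k for k in i])
E
```

```text
{'time': np.float64(0.0), 'joint_positions': array([ 1.125,  0.322, -0.07 ,  1.452,  0.023,  1.371, -0.057]), 'qd': array([-0.   ,  0.   , -0.001, -0.002, -0.   ,  0.   , -0.001]), 'joint_torque': array([ 0.0000e+00, -4.9129e+01, -4.0400e-01, -3.1253e+01, -6.4000e-02,
        4.4000e-02,  0.0000e+00]), 'position': array([ 0.288, -0.582,  0.198]), 'tool_rot': array([-3.057e+00, -7.150e-01,  1.000e-03]), 'ft_force': array([-0.247,  0.772,  0.015]), 'torque': array([-0.023, -0.02 , -0.003]), 'grip_force': np.float64(0.0), 'grip_width': np.float64(0.999)} 0.0187
scene [508.42285457209056, 508.42285457209056, 320.07815071598895, 233.5378580321829, array([ 1.5652423 , -0.38815224,  0.80188199]), array([0.84707538, 0.63154391, 1.14618277])] ['pixels', 'fx', 'fy', 'cx', 'cy', 'xyz', 'rotation']
side [444.9266569473508, 444.9266569473508, 320.7472263501806, 233.36102975357008, array([-0.16425743,  0.63508398,  0.76770156]), array([ 0.46369117, -1.13797393, -2.10833307])] ['pixels', 'fx', 'fy', 'cx', 'cy', 'xyz', 'rotation']
```

View pics/scene0.png

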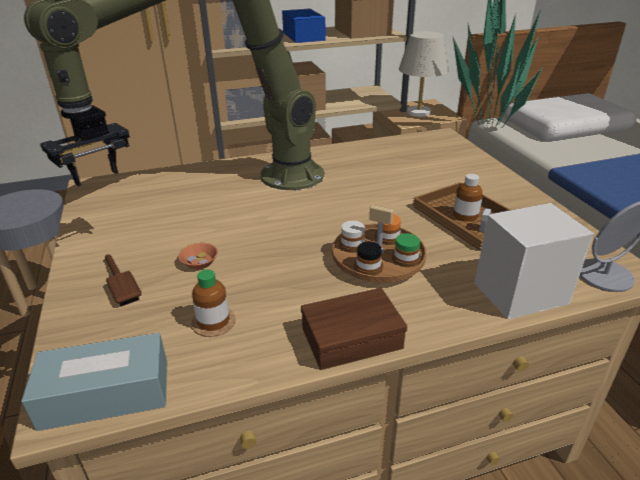

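View pics/side0.png

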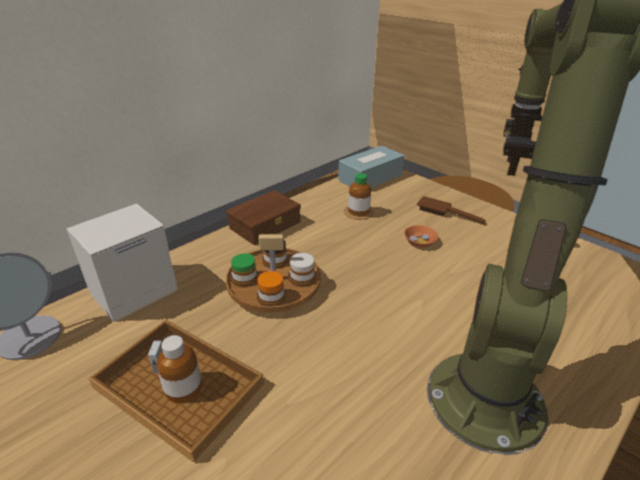

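The bottle on the tray has a white cap (scene 471,181; side 174,346), so the target is the white jar. The lids in the scene view are white (352,229), orange (390,222), black (369,250) and green (407,241), with the grip at (381,214). In the side view: white (302,262), orange (270,281), green (243,263) and grip (271,242).

```bash
cat > h.py <<'E'
import cv2,numpy as np
from scipy.spatial.transform import Rotation as R
from bench import ctrl
def cam(n):
    i=ctrl.get_image(n); i["R"]=R.from_rotvec(i["rotation"]).as_matrix() if n!="wrist" else None
    return i
def ray(i,u,v):
    return i["R"]@np.array([(u-i["cx"])/i["fx"],-(v-i["cy"])/i["fy"],-1.])
def plane(i,u,v,z):
    d=ray(i,u,v); return i["xyz"]+d*(z-i["xyz"][2])/d[2]
RNG={"green":((55,120,60),(90,255,255)),"orange":((5,200,140),(16,255,255)),"white":((0,0,150),(180,60,255)),"black":((0,0,0),(180,255,45)),"pale":((15,50,120),(26,160,255))}
def blob(i,col,box):
    x0,y0,x1,y1=box; hsv=cv2.cvtColor(np.ascontiguousarray(i["pixels"][y0:y1,x0:x1]),cv2.COLOR_RGB2HSV)
    m=cv2.inRange(hsv,*map(np.array,RNG[col])); n,l,s,c=cv2.connectedComponentsWithStats(m)
    k=1+np.argmax(s[1:,4]); return c[k]+[x0,y0],s[k]+[x0,y0,0,0,0]
E
python3 - <<'E'
from h import *
S=cam("scene");D=cam("side")
for i,bx in((S,{"white":(335,215,370,240),"orange":(375,212,405,233),"black":(352,240,386,262),"green":(390,230,425,255),"pale":(366,204,396,226)}),(D,{"white":(285,250,320,275),"orange":(255,270,288,295),"green":(228,252,260,275),"pale":(255,232,288,252)})):
    for c,b in bx.items():
        p,s=blob(i,c,b); print(c,p.round(1),s,plane(i,*p,0.142 if c=="pale" else .083).round(4))
a=cv2.resize(S["pixels"][195:290,325:435],(770,665)[:2],interpolation=2)[:, :, ::-1]
b=cv2.resize(D["pixels"][225:320,215:330],(805,665),interpolation=2)[:,:,::-1]
cv2.imwrite("pics/z.png",cv2.resize(np.hstack([a,b]),(800,338)))
E
```

```text
white [352.5 227.1] [341 220  24  18 225] [0.5097 0.0301 0.083 ]Traceback (most recent call last):
  File "<stdin>", line 5, in <module>
  File "h.py", line 15, in blob
    k=1+np.argmax(s[1:,4]); return c[k]+[x0,y0],s[k]+[x0,y0,0,0,0]
        ~~~~~~~~~^^^^^^^^^
    return _wrapfunc(a, 'argmax', axis=axis, out=out, **kwds)
    return bound(*args, **kwds)
ValueError: attempt to get argmax of an empty sequence
```

```bash
sed -i 's/(5,200,140)/(4,150,110)/' h.py
python3 - <<'E'
from h import *
S=cam("scene");D=cam("side")
a=cv2.resize(S["pixels"][195:290,325:435],(770,665),interpolation=2)[:, :, ::-1]
b=cv2.resize(D["pixels"][225:320,215:330],(805,665),interpolation=2)[:,:,::-1]
cv2.imwrite("pics/z.png",cv2.resize(np.hstack([a,b]),(800,338)))
for i,u,v in((S,388,222),(S,369,249),(S,378,212),(D,271,240)): print(cv2.cvtColor(i["pixels"][v:v+1,u:u+1],cv2.COLOR_RGB2HSV))
for i,bx in((S,{"white":(335,215,370,240),"orange":(375,212,405,233),"black":(352,240,386,262),"green":(390,230,425,255),"pale":(366,204,396,226)}),(D,{"white":(285,250,320,275),"orange":(255,270,288,295),"green":(228,252,260,275),"pale":(255,232,288,252)})):
    for c,b in bx.items():
      try:
        p,s=blob(i,c,b); print(c,p.round(1),s,plane(i,*p,0.142 if c=="pale" else .083).round(4))
      except ValueError: print(c,"none")
E
```

```text
[[[ 19  87 106]]]
[[[150  10  25]]]
[[[ 18  83 107]]]
[[[ 18 108 123]]]
white [352.4 227. ] [341 220  24  18 222] [0.5095 0.03   0.083 ]
orange [393.  224.1] [384 215  17  16 164] [0.5304 0.1372 0.083 ]
black [368.9 250.7] [357 242  24  18 356] [0.6242 0.03   0.083 ]
green [407.6 242.2] [396 234  24  18 336] [0.6204 0.1362 0.083 ]
pale [379.7 211.1] [366 204  30  21 332] [0.5473 0.0884 0.142 ]
white [301.8 260.7] [290 253  24  17 259] [0.5105 0.0297 0.083 ]
orange [270.7 280.7] [255 270  33  25 590] [0.5034 0.1372 0.083 ]
green [242.4 261.9] [232 254  22  17 306] [0.6104 0.142  0.083 ]
pale [269.7 240.5] [255 234  33  18 333] [0.5685 0.0836 0.142 ]
```

View pics/z.png

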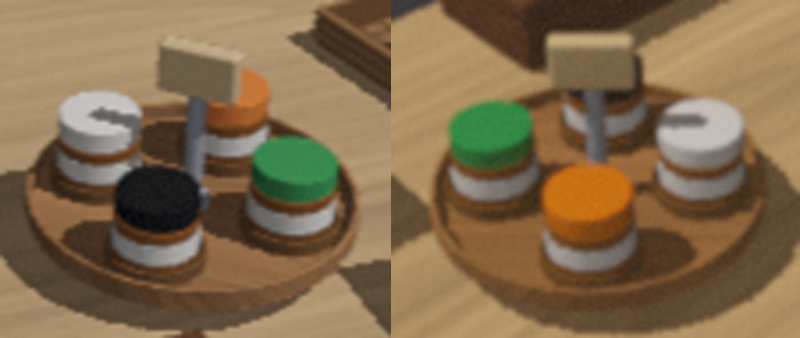

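White's bearing about the axis is roughly 225°, with the centre near (0.563, 0.084), and the grip lies along the white–green line. That means the turn needed is about -45°. I'll lift and travel towards it.

Call:
jog_arm:
  moves: [0,0,-0.2,0,0,0,1,0,0,-0.33,0,0,0,1,0.15,-0.13,-0.33,0,0,0,1,0.3,-0.26,-0.33,0,0,0,1,0.45,-0.4,-0.33,0,0,0,1,0.6,-0.53,-0.33,0,0,0,1,0.75,-0.66,-0.33,0,0,0,1,0.9,-0.79,-0.33,0,0,0,1]

```text
time: 1.3
position: [0.4257, -0.2484, 0.2987]
tool_rot: [3.058, 0.716, 0.001]
ft_force: [0.9, -0.3, -0.4]
grip_width: 0.998
grip_force: 0.0
```

Call:
jog_arm:
  moves: [0.15,-0.13,0,0,0,-0.05,1,0.3,-0.26,0,0,0,-0.1,1,0.45,-0.4,0,0,0,-0.15,1,0.6,-0.53,0,0,0,-0.2,1,0.75,-0.66,0,0,0,-0.25,1,0.9,-0.79,0,0,0,-0.31,1,0.9,-0.79,0,0,0,-0.31,1,0.9,-0.79,0,0,0,-0.31,1]

```text
time: 2.3
position: [0.5619, 0.0814, 0.2982]
tool_rot: [2.903, 1.2, -0.001]
ft_force: [0.3, -0.8, 0.8]
grip_width: 0.996
grip_force: 0.0
```

```bash
python3 - <<'E'
from h import *
s=ctrl.get_state();i=cam("wrist");cv2.imwrite("pics/w1.png",i["pixels"][...,::-1])
T=np.array(i["tool_from_camera"]);print(T.round(4),i["fx"],i["cx"],i["cy"])
np.savez("w1.npz",px=i["pixels"],T=T,K=[i["fx"],i["fy"],i["cx"],i["cy"]],p=s["position"],r=s["tool_rot"])
E
```

```text
[[-1.100e-03  9.539e-01  3.001e-01  8.310e-02]
 [ 1.000e+00  1.200e-03 -1.000e-04  8.000e-04]
 [-4.000e-04  3.001e-01 -9.539e-01 -1.856e-01]
 [ 0.000e+00  0.000e+00  0.000e+00  1.000e+00]] 418.958963660005 325.3360178066597 241.80377814909247
```

View pics/w1.png

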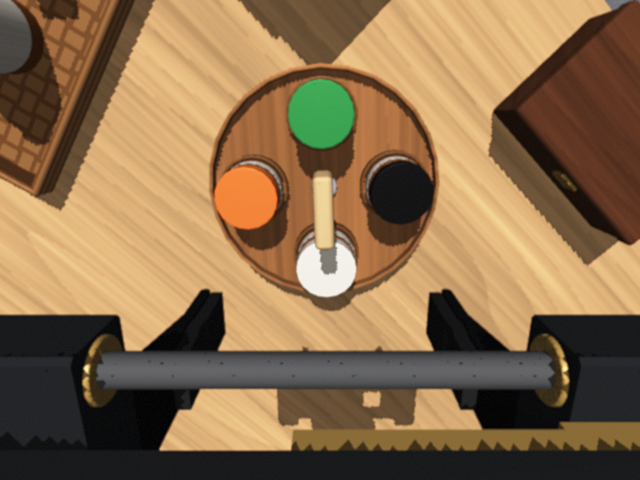

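The grip, seen from above, runs from (322,172) to (325,248), nearly in line with the tool's x axis. The lids are green (321,114), white (326,268), orange (246,198) and black (401,192).

```bash
python3 - <<'E'
from h import *
w=np.load("w1.npz");fx,fy,cx,cy=w["K"];T=w["T"];Rt=R.from_rotvec(w["r"]).as_matrix()
def pl(u,v,z):
    d=Rt@T[:3,:3]@np.array([(u-cx)/fx,-(v-cy)/fy,-1]);o=Rt@T[:3,3]+w["p"];return (o+d*(z-o[2])/d[2])[:2]
i={"pixels":w["px"]}
P={}
for c,b in {"green":(280,70,365,155),"orange":(205,155,290,235),"white":(290,235,365,305),"black":(365,155,440,230)}.items():
    p,s=blob(i,c,b); 
    if c=="white": p=np.array([s[0]+s[2]/2,267.5])
    P[c]=pl(*p,.088); print(c,p.round(1),s,P[c].round(4))
c=sum(P.values())/4; print("centre",c)
for k in P:
    d=P[k]-c;print(k,np.hypot(*d).round(4),np.degrees(np.arctan2(d[1],d[0])).round(1))
p,s=blob(i,"pale",(305,165,340,255));m=cv2.inRange(cv2.cvtColor(w["px"][165:255,305:340].copy(),cv2.COLOR_RGB2HSV),(15,50,120),(26,160,255))
print("grip",p,s)
a,b=pl(322.5,172,.162),pl(325,248,.162);d=a-b;print(a,b,(a+b)/2,np.hypot(*d),np.degrees(np.arctan2(d[1],d[0])))
g=(a+b)/2; print("tool shift",Rt[:2,:2].T@(g-w["p"][:2]),Rt[:2,:2].T@(c-w["p"][:2]))
E
```

```text
green [320.8 113.7] [ 288   79   66   70 3608] [0.6162 0.1399]
orange [246.1 191.3] [ 210  155   80   80 4416] [0.5156 0.1406]
white [326.  267.5] [ 296  240   60   57 2251] [0.5142 0.0317]
black [400.7 192.3] [ 369  161   65   63 3150] [0.619  0.0353]
centre [0.56624009 0.08686849]
green 0.0728 46.7
orange 0.0738 133.3
white 0.0758 -133.3
black 0.0737 -44.4
grip [322.87718164 209.90368455] [ 312  170   23   80 1547]
[0.58774251 0.10892117] [0.54567279 0.06436691] [0.56670765 0.08664404] 0.06127759695409361 46.64290472937167
tool shift [ 0.00714227 -0.00031588] [ 0.0069698  -0.00080501]
```

Measured grip: 61 mm long, centre (0.5667, 0.0866), angle 46.6°. The jar radii are 73–76 mm, so everything is consistent. Next I'll descend and grip.

Call:
jog_arm:
  moves: [0.023,-0.002,0.05,0,0,-0.03,1,0.023,-0.002,0.15,0,0,-0.03,1,0.023,-0.002,0.25,0,0,-0.03,1,0.023,-0.002,0.35,0,0,-0.03,1,0.023,-0.002,0.45,0,0,-0.03,1,0.023,-0.002,0.53,0,0,-0.03,1,0.023,-0.002,0.58,0,0,-0.03,1,0.023,-0.002,0.58,0,0,-0.03,1]

```text
time: 3.35
position: [0.5656, 0.0865, 0.1231]
tool_rot: [-2.884, -1.245, 0.004]
ft_force: [-0.5, -1.2, 0.3]
grip_width: 0.997
grip_force: 0.0
```

Call:
jog_arm:
  moves: [0,0,0,0,0,0,-0.4,0,0,0,0,0,0,-0.6,0,0,0,0,0,0,-0.8,0,0,0,0,0,0,-1,0,0,0,0,0,0,-1,0,0,0,0,0,0,-1,0,0,0,0,0,0,-1,0,0,0,0,0,0,-1]
  newtons: 15

```text
time: 4.35
position: [0.5657, 0.0879, 0.1243]
tool_rot: [-2.882, -1.246, 0.002]
ft_force: [2.8, -4.2, -2.4]
grip_width: 0.18
grip_force: 15.0
```

Call:
jog_arm:
  moves: [0,0,0,0,0,0.03,-1,0,0,0,0,0,0.08,-1,0,0,0,0,0,0.14,-1,0,0,0,0,0,0.2,-1,0,0,0,0,0,0.26,-1,0,0,0,0,0,0.32,-1,0,0,0,0,0,0.37,-1,0,0,0,0,0,0.4,-1]
  newtons: 20

```text
time: 5.35
position: [0.5665, 0.0867, 0.1244]
tool_rot: [3.08, 0.616, -0.0]
ft_force: [-0.6, -0.1, 0.1]
grip_width: 0.179
grip_force: 20.0
```

Call:
jog_arm:
  moves: [0,0,0,0,0,0.03,-1,0,0,0,0,0,0.08,-1,0,0,0,0,0,0.14,-1,0,0,0,0,0,0.2,-1,0,0,0,0,0,0.26,-1,0,0,0,0,0,0.31,-1,0,0,0,0,0,0.35,-1,0,0,0,0,0,0.38,-1]
  newtons: 20

```text
time: 6.35
position: [0.5668, 0.0854, 0.1243]
tool_rot: [3.14, -0.006, 0.0]
ft_force: [0.5, -4.7, -0.9]
grip_width: 0.185
grip_force: 20.0
```

```bash
python3 - <<'E'
from h import *
S=cam("scene");D=cam("side");s=ctrl.get_state()
print(s["tool_rot"],np.degrees(2*np.arctan2(s["tool_rot"][1],s["tool_rot"][0])),s["position"],s["ft_force"],s["torque"],s["qd"].round(4),s["grip_force"])
a=cv2.resize(S["pixels"][185:295,315:445],None,fx=4,fy=4)[:, :, ::-1]
b=cv2.resize(D["pixels"][220:330,205:275+60],None,fx=4,fy=4)[:,:,::-1]
o=np.hstack([a,b]);cv2.imwrite("pics/end.png",cv2.resize(o,(800,int(800*o.shape[0]/o.shape[1]))))
for n,i in(("scene",S),("side",D)):
  for c in("green","orange","white"):
    try:
      p,q=blob(i,c,(315,185,445,295) if n=="scene" else (205,220,335,330)); print(n,c,p,q,plane(i,*p,.083)-[.5667,.0866,0])
    except ValueError: print(n,c,"none")
E
```

```text
[ 3.13955927e+00 -4.45962954e-03  4.41305020e-04] -0.16277302448703262 [0.56677207 0.08545197 0.12435306] [ 0.6941652  -4.65139992 -0.88873972] [-0.98450504 -0.01030556  0.0594626 ] [ 0.0017 -0.0002 -0.0024 -0.0008  0.004   0.0012  0.0286] 20.014212727546692
scene green [391.45081967 251.05191257] [380 242  24  19 366] [ 0.07633444 -0.00483307  0.083     ]
scene orange [406.39233038 230.72861357] [394 222  24  19 339] [0.00442621 0.07013445 0.083     ]
scene white [357.79661017 254.71186441] [352 250  13   9  59] [ 0.06457598 -0.08863291  0.083     ]
side green [254.13829787 249.31205674] [244 241  22  17 282] [0.06701117 0.00049818 0.083     ]
side orange [254.19886899 286.4533459 ] [ 228  262   78   49 1061] [-0.05304885  0.09195008  0.083     ]
side white [285.54761905 278.8968254 ] [279 272  18  14 126] [-0.08276856  0.0204494   0.083     ]
```

View pics/end.png

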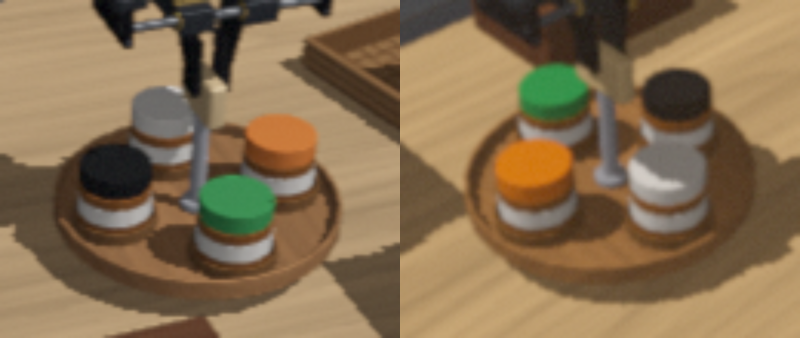

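White is now in front, with its lid shaded by the gripper, at about (292,275) in the side view. Green is directly at the rear and all four jars are upright. I'll hold for a second to settle, then check once more and hand in.

Call:
jog_arm:
  moves: [0,0,0,0,0,0,-1,0,0,0,0,0,0,-1,0,0,0,0,0,0,-1,0,0,0,0,0,0,-1,0,0,0,0,0,0,-1,0,0,0,0,0,0,-1,0,0,0,0,0,0,-1,0,0,0,0,0,0,-1]
  newtons: 20

```text
time: 7.45
position: [0.5668, 0.0855, 0.1244]
tool_rot: [3.14, -0.003, 0.0]
ft_force: [0.7, -4.9, -0.1]
grip_width: 0.185
grip_force: 20.0
```

```bash
python3 - <<'E'
from h import *
D=cam("side");s=ctrl.get_state();w=plane(D,292,275,.085)-[.5667,.0866,0]
print("white rel",w,np.degrees(2*np.arctan2(s["tool_rot"][1],s["tool_rot"][0])),abs(s["qd"]).max(),s["grip_force"],s["grip_width"])
if abs(w[1])<.009 and w[0]<-.063 and abs(s["qd"]).max()<.03 and s["grip_force"]>10: print(ctrl.close_job())
E
```

```text
white rel [-0.0842065   0.00097617  0.085     ] -0.1028579037857556 0.0018606997839693004 20.007837116718292 0.1786548254844335
the job is handed in; nothing more can be done
None
```

The bottle on the tray has a white cap, so I turned the carousel until the white jar faced straight front (about 1 mm off sideways by my measurement) and handed the job in with the gripper still holding the grip at 20 N; the hand-in call did not report a verdict.

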